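Clear the pen and hold the sprung clamp open at its mark

TASK

I want to set a circuit board into the sprung clamp on the bench. First take the marker pen that lies across the clamp's bed and stand it in the mug, then pull the sliding jaw by its upright tab until the jaw's front face is level with the two ears of the gauge clip that stick out at the sides of the bed, and finish while still holding it there with the gripper: do not let go, the spring would shut it. Keep the mug standing and leave the tape roll, the solder spool and the small black network box where they are.

Things in the scene. Friction and masses are not known exactly. Their poses are not given: they have to be found in the camera images.
- clamp: Clamp bolted to the bench: flat grey bed 230 mm long (its x) x 96 mm wide (its y), top face 18 mm above the bench. Origin: centre of the bed's underside, z up. Fixed dark steel jaw at the +x end (x = 85 to 115 mm, top 32 mm above the bench) with a thin spring tube behind it, out to x = 169 mm. The sliding jaw is pulled along the clamp's -x. Its position and heading differ from run to run.
- jaw (a joint): Travel of the sliding jaw in m: 0 = shut (where the spring keeps it), grows as it is pulled along the clamp's -x, stop at 0.075. The spring pulls back with about 4 N at 0, rising 1.3 N for each 10 mm (12 N at 60 mm), and shuts the jaw when it is let go. The jaw is a dark steel block 40 mm long (x) x 110 mm wide (y), top 32 mm above the bench.
- jaw_front (a point): Middle of the upper edge of the sliding jaw's front face (the face that leads when it is pulled, towards the clamp's -x); 32 mm above the bench, moves with the jaw; axes as the clamp's. At joint 0 it lies at the clamp's x = 0.
- pull_tab (a point): Black upright pull tab fixed on top of the sliding jaw, to be gripped across its thickness: 12 mm thick (clamp's x) x 44 mm wide (clamp's y) x 30 mm tall. The point: centre of its foot, 32 mm above the bench, 20 mm behind the jaw's front face; z up, axes as the clamp's.
- gauge_clip: The mark: steel clip on the bed with a narrow dark ear (5 mm thick) sticking out beyond each side of the bed, to 81 mm from its middle line, 16 mm above the bench. Origin: on the bed's middle line at bench level, in the plane of the ears; axes as the clamp's. Fixed during a run, 35 to 60 mm in front of the shut jaw's front face. At the mark, that face is in the plane of the ears.
- pen: Marker pen, 134 mm long (its x axis) x 17 x 18 mm, 14 g, lying across the bed in the jaw's way, its ends overhanging the bed's sides. Origin: middle of its length, on its underside as it lies (about 9 mm off its axis).
- mug: Loose mug, round, 80 mm across and 101 mm tall, handle on its -y side, inside 71 mm across and about 94 mm deep. Origin on its underside, z up; the axis of the round body is at y = 16.5 mm in its frame.
- mug_mouth (a point): Centre of the mug's round mouth, at the height of the rim (100 mm above the bench).
- tape: Bystander: roll of clear tape lying flat, 90 mm across, 48 mm tall; origin under its centre. It may stand right or left, where the mug does not.
- spool: Bystander: small solder spool standing, 56 mm across, 40 mm tall; origin under its centre.
- net_switch: Bystander: small black network box 69 x 98 x 26 mm; origin under its centre.
Things that resemble listed ones, but are neither listed nor needed, are in the scene too. What is shaped like the pen but turquoise is not meant.

How it is judged:
By the outcome, as a careful person would: the job done as asked, in the order asked, and still so for the second after the job is handed in, while the arm keeps its last pose, push and grip.
It also fails if it takes over 54 s, if anything falls off the work surface, if the arm or the gripper's body presses on something with over 40 N, if the wrist force passes 120 N, or if a joint passes its speed limit or range.

ROBOT

A 6-joint arm with a two-finger parallel gripper is mounted at the origin on a cart in front of the work surface, level with it; the furniture and walls round the work are solid. World frame = base frame: x ahead of the robot, y to its left, z up, the work surface at z = 0. Lengths are in m, angles in rad, forces in N, time in s.
With the tool pointing down it reaches from about 0.325 to 0.75 m from the base axis. Payload 7.6 kg.
Tool frame: the origin (TCP) lies on the centre line of the jaws, within the pads' length; the fingertips stand 14 mm ahead of it and the grasp point (between the pads) lies 5 mm behind it; z points along the fingers, y is the line along which they close (so a half turn about z gives the same grasp; the last joint's range is limited). The gripper opens to 85 mm and grips with 20 to 120 N. Pads are 22 mm wide; open, the fingers measure 114 mm over their backs; the gripper's body (76 mm by 85 mm) begins 54 mm behind the grasp point. The pads swing forward as they close: fully open they stand 13 mm farther back than shut.
Start: joints at [-1.315, 0.052, 1.401, -0, 1.689, -0.07], TCP at [0.168, -0.497, 0.245] pointing down, gripper open.
Joint ranges: [-2.9, 2.9], [-0.91, 2.17], [0.12, 2.37], [-1.06, 4.2], [0.26, 2.73], [-2.93, 2.93]. Speed limits (rad/s): [2.57, 2.57, 3.01, 3.14, 3.14, 3.14].

INTERFACE

Orientations are given as a unit quaternion [w, x, y, z].
In Python, from plant import env gives the robot as it stands. The module is installed in compiled form; this text tells all that it offers.
- The arm moves only by the tool servo_tool, never from a script. Its argument "targets" is a list of rows, each a list of 6 numbers: the shift along the tool's x, y, z scaled (see below), then the turn, a rotation vector about the tool's x, y, z scaled (see below). A call has 1 to 5 rows; each row shifts and turns the commanded pose from where the row before left it, along the tool's axes as they then stand; what a row does not reach is not made up. The controller multiplies each number of a shift by 500 mm and each number of a turn by 6 degrees. A row lasts 1/10 s, in which the tool goes at most 50 mm and 8.59 degrees, less where a joint would pass 70% of its speed; a pose out of reach is approached as far as the arm can. A call with a number of a shift or a turn outside -1 to 1 is refused whole. A call with a gripper value outside its range is refused whole. "hand" is the opening, from 0 (shut) to 1 (fully open), set as the call begins (left out, the last holds). The fingers move at their own pace and stop on an object; "squeeze" is the grip in N (left out, the last holds). Time passes only in rows, so rows that do not move let the fingers close. It gives the time, the measured TCP pose, the force, the opening and the grip force at its end, in the units of the state.
- env.read_state(): the state, without advancing time (a new reading comes with each control period).
- env.grab_frame(name): name is "side" or "top" or "wrist"; returns the picture (400x640x3 uint8, red, green, blue); there is no depth.
- env.camera_info(name): a dict with "fx", "fy", "cx", "cy" (pixels), "T" (4x4, takes a point from camera to world coordinates); the wrist camera has in their place "T_tool_cam" (4x4, takes a point from camera to tool coordinates, whose origin is the TCP and whose axes are the flange's). Camera axes: x right, y down, z forward; pixel columns grow to the right and rows downward; lengths in m; the calibration is good to about 2 mm. The wrist camera is an equidistant fisheye: a pixel r from the principal point sees the ray r / f radians off the axis. A picture is of the moment at which its call begins: read the wrist's pose just before it. camera_info takes no time and is no camera call.
- env.job_done(): hands the job in; it is judged then, once.
The state is a dict: "t": time; "joint_positions": joint angles; "dq": joint speeds; "effort": joint torques, N m; "tool_pos": TCP position; "eef_rot": TCP orientation; "ft_force": force on the tool from outside, world axes, zero at the start; "wrist_torque": the same for the moment, N m; "gripper_width": opening from 0.0 (shut) to 1.0 (fully open); "gripper_force": force on a finger pad.
Only numpy, scipy, OpenCV 4.12 (cv2) and the standard library are available. Lean on these libraries where they do the work, as an engineer would, in place of code of your own. Each camera call takes 0.05 s, during which the arm holds its last target. There are 200 camera calls.

## Working session

There is one attempt and no reset: what is moved stays moved. The work goes in short steps, Python scripts to look and compute and a tool call to move; the robot and the scene stay as the last step left them, time stands still between calls to the robot, and variables do not carry over. Pictures are saved under pics/ and viewed, at most 10 in all, crops included, and the job is handed in when it is done.

Besides the shell and the picture viewer there is one more tool, called after "Emit:" in YAML: its name, and indented under it one key for each argument. servo_tool: Moves the arm, as the interface text tells. Shifts and turns lie within -1 to 1; 1 stands for 500 mm of shift or 6 degrees of turn. Its arguments: {"type":"object","properties":{"targets":{"type":"array"},"hand":{"type":"number"},"squeeze":{"type":"number"}},"required":["targets"]}

```bash
mkdir -p pics; cat > h.py <<'E'
import numpy as np, cv2
from plant import env
def grab(n,f):
    im=env.grab_frame(n); cv2.imwrite(f'pics/{f}.png',im[:,:,::-1]); return im
def ray(n,u,v):
    c=env.camera_info(n); T=np.array(c['T']); d=T[:3,:3]@np.array([(u-c['cx'])/c['fx'],(v-c['cy'])/c['fy'],1]); return T[:3,3],d/np.linalg.norm(d)
def plane(n,u,v,z):
    o,d=ray(n,u,v); return o+d*(z-o[2])/d[2]
def two(a,b):
    (o1,d1),(o2,d2)=a,b
    s=np.linalg.lstsq(np.c_[d1,-d2],o2-o1,rcond=None)[0]
    p,q=o1+s[0]*d1,o2+s[1]*d2; return (p+q)/2,np.linalg.norm(p-q)
E
python3 - <<'E'
from h import *
np.set_printoptions(precision=4,suppress=True)
for n in ('top','side','wrist'): print(n,env.camera_info(n))
print(env.read_state())
a=grab('top','top0');b=grab('side','side0')
E
```

```text
top {'fx': 391.7666319985239, 'fy': 391.7666319985239, 'cx': 319.1024347553091, 'cy': 206.3009095117996, 'T': array([[-0.0042, -0.9982,  0.0605,  0.4587],
       [-1.    ,  0.004 , -0.0026, -0.033 ],
       [ 0.0024, -0.0605, -0.9982,  1.442 ],
       [ 0.    ,  0.    ,  0.    ,  1.    ]])}
side {'fx': 506.6805722878859, 'fy': 506.6805722878859, 'cx': 316.51191246172056, 'cy': 204.5985687178724, 'T': array([[-0.8308, -0.2784,  0.482 , -0.1304],
       [-0.5561,  0.452 , -0.6975,  0.908 ],
       [-0.0237, -0.8475, -0.5303,  0.7959],
       [ 0.    ,  0.    ,  0.    ,  1.    ]])}
wrist {'fx': 309.70691628693146, 'fy': 309.70691628693146, 'cx': 320.07281221487, 'cy': 198.07289720473563, 'T_tool_cam': array([[ 0.0001, -0.9493, -0.3143,  0.0808],
       [ 1.    ,  0.0001,  0.0001, -0.0001],
       [-0.    , -0.3143,  0.9493, -0.1289],
       [ 0.    ,  0.    ,  0.    ,  1.    ]])}
{'t': 0.0, 'joint_positions': array([-1.3153,  0.0528,  1.4017,  0.    ,  1.6886, -0.0703]), 'dq': array([-0.001 ,  0.0004, -0.0024,  0.0007, -0.0002, -0.0025]), 'effort': array([  0.0007, -38.1664, -36.0186,  -0.    ,   0.0062,  -0.    ]), 'tool_pos': array([ 0.168 , -0.4971,  0.2445]), 'eef_rot': array([-0.0008,  0.9868,  0.1622, -0.0001]), 'ft_force': array([ 0.6878,  0.4199, -0.201 ]), 'wrist_torque': array([-0.027 ,  0.0332,  0.0065]), 'gripper_force': 0.0, 'gripper_width': 1.0012394816680212}
```

View pics/top0.png

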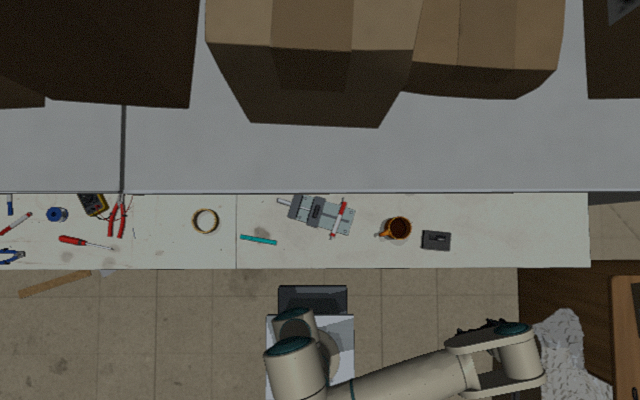

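View pics/side0.png

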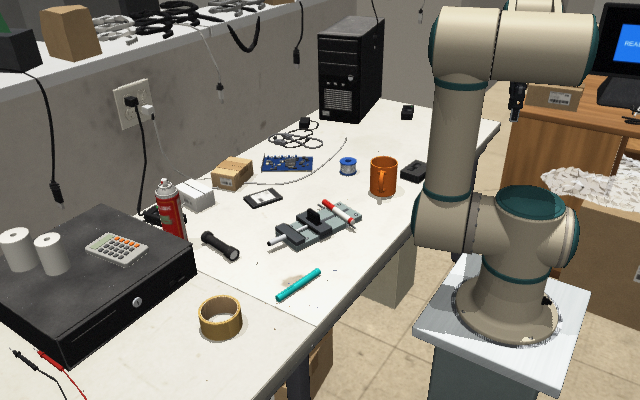

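Top view: red-capped pen at about (343,216) across the clamp, clamp at (320,213), mug at (397,229), tape at (206,220) and the turquoise decoy at (258,239). Side view: pen at (338,213), tab at (314,214), mug at (383,177). The pen meant is the one with the red cap and white body on the bed. The turquoise one at top (258,239) / side (298,284) is ruled out by the text. I'll confirm with enlarged crops.

```bash
python3 - <<'E'
from h import *
a=cv2.imread('pics/top0.png')[180:270,270:460];b=cv2.imread('pics/side0.png')[145:255,255:435]
a=cv2.resize(a,(760,360),interpolation=cv2.INTER_CUBIC)[:,:]
b=cv2.resize(b,(720,440),interpolation=cv2.INTER_CUBIC)
a=cv2.resize(a,(480,227));b=cv2.resize(b,(600,367))
o=np.zeros((600,600,3),np.uint8);o[:227,:480]=a;o[230:597,:600]=b
cv2.imwrite('pics/crop.png',o)
E
```

```text
(no output)
```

View pics/crop.png

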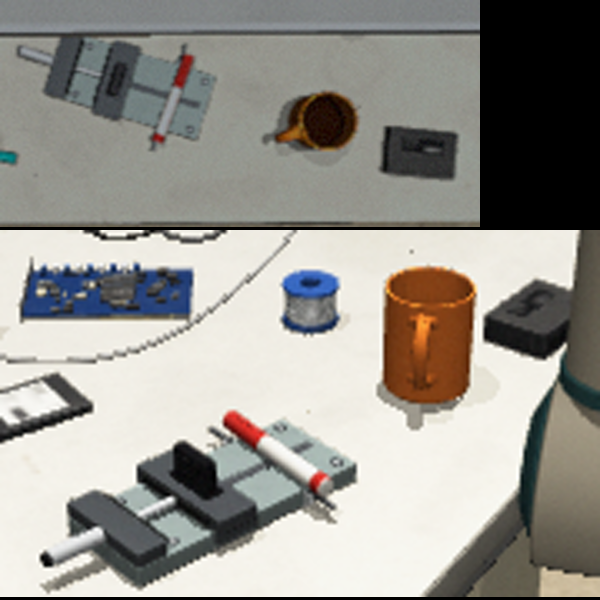

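The crop confirms it: red and white pen lying across the bed by the ears, black tab upright on the jaw, and an orange mug with its handle towards the clamp. Now two-view estimates.

```bash
python3 - <<'E'
from h import *
np.set_printoptions(precision=4,suppress=True)
T=lambda u,v:ray('top',270+u/2.526,180+v/2.522)
S=lambda u,v:ray('side',255+u/3.333,145+(v-230)/3.336)
for n,t,s in [('pen red end',(187,57),(232,417)),('pen other end',(157,140),(323,487)),('mug mouth',(328,121),(430,289)),('tab top',(118,76),(194,452)),
 ('ear far',(184,47),(212,430)),('ear near',(153,148),(334,517)),('spring end',(20,50),(45,558)),('shut jaw face L',(132,45),(0,0))]:
    if s[0]: print(n,*two(T(*t),S(*s)))
p=lambda u,v,z:plane('top',270+u/2.526,180+v/2.522,z)
print('bed corners',p(215,72,.018),p(197,138,.018),p(62,37,.032),p(45,94,.032),'spool',plane('side',255+311/3.333,145+98/3.336,0),'net',p(420,152,.026))
print('tabletop edges',plane('top',320,192,.0),plane('top',320,268,0))
E
```

```text
pen red end [ 0.5568 -0.1271  0.0301] 0.001091236445797975
pen other end [ 0.4391 -0.0832  0.0243] 0.0005892723239186527
mug mouth [ 0.4647 -0.3132  0.0964] 0.00022174066753660659
tab top [ 0.5286 -0.0284  0.058 ] 0.0009455699780951168
ear far [ 0.5738 -0.1232  0.0134] 0.0017296927490479442
ear near [ 0.4265 -0.0786  0.002 ] 0.0009836066687673058
spring end [0.5699 0.1135 0.0247] 0.002968649499340356
bed corners [ 0.5363 -0.1678  0.018 ] [ 0.4414 -0.1411  0.018 ] [0.5866 0.0518 0.032 ] [0.5051 0.0761 0.032 ] spool [ 0.6079 -0.3478  0.    ] net [ 0.4202 -0.4586  0.026 ]
tabletop edges [ 0.599  -0.0403  0.    ] [ 0.3203 -0.0391  0.    ]
```

```bash
cat >> h.py <<'E'
from scipy.spatial.transform import Rotation as Ro
def down(deg):
    c,s=np.cos(np.radians(deg)),np.sin(np.radians(deg)); return np.array([[c,s,0],[s,-c,0],[0,0,-1.]])
def cur():
    s=env.read_state(); q=s['eef_rot']; return np.array(s['tool_pos']),Ro.from_quat([q[1],q[2],q[3],q[0]]).as_matrix()
def rows(p1,R1,n,frm=None):
    p0,R0=frm or cur(); w=Ro.from_matrix(R0.T@R1).as_rotvec()/n
    A=sum(Ro.from_rotvec(w*k).as_matrix() for k in range(n))
    s=np.linalg.solve(A,R0.T@(np.array(p1)-p0)); r=np.r_[s/.5,np.degrees(w)/6]
    print(n,'x',np.round(r,4).tolist(),'mm/row',round(np.linalg.norm(s)*1e3,1)); return r
E
python3 - <<'E'
from h import *
np.set_printoptions(precision=4,suppress=True)
o,d1=ray('top',100,192);_,d2=ray('top',560,192); n=np.cross(d1,d2)
for uv in [(20,105),(150,63),(150,55),(300,15)]:
    a,d=ray('side',*uv); print(uv,a+d*(n@(o-a))/(n@d))
rows([.50,-.11,.22],down(-20.5),15)
E
```

```text
(20, 105) [0.5467 0.6029 0.5643]
(150, 63) [0.5459 0.3874 0.5639]
(150, 55) [0.5446 0.3854 0.5763]
(300, 15) [ 0.5444 -0.0257  0.5621]
15 x [0.0455, -0.0523, 0.0033, -0.0009, 0.0002, 0.4352] mm/row 34.7
```

Emit:
servo_tool:
  targets:
    - [0.0455,-0.0523,0.005,0,0,0.435]
    - [0.0455,-0.0523,0.005,0,0,0.435]
    - [0.0455,-0.0523,0.005,0,0,0.435]
    - [0.0455,-0.0523,0.005,0,0,0.435]
    - [0.0455,-0.0523,0.005,0,0,0.435]

```text
t: 0.6
tool_pos: [0.2484, -0.3427, 0.2324]
eef_rot: [-0.0, 0.999, 0.048, -0.0]
ft_force: [0.1, -0.2, -0.5]
gripper_width: 0.999
gripper_force: 0.0
```

Emit:
servo_tool:
  targets:
    - [0.0455,-0.0523,0.005,0,0,0.435]
    - [0.0455,-0.0523,0.005,0,0,0.435]
    - [0.0455,-0.0523,0.005,0,0,0.435]
    - [0.0455,-0.0523,0.005,0,0,0.435]
    - [0.0455,-0.0523,0.005,0,0,0.435]

```text
t: 1.1
tool_pos: [0.3613, -0.2115, 0.22]
eef_rot: [0.0, 0.998, -0.066, -0.0]
ft_force: [0.3, -0.5, 0.1]
gripper_width: 1.004
gripper_force: 0.0
```

Emit:
servo_tool:
  targets:
    - [0.0455,-0.0523,0.005,0,0,0.435]
    - [0.0455,-0.0523,0.005,0,0,0.435]
    - [0.0455,-0.0523,0.005,0,0,0.435]
    - [0.0455,-0.0523,0.005,0,0,0.435]
    - [0.0455,-0.0523,0.005,0,0,0.435]
  hand: 0.5

```text
t: 1.6
tool_pos: [0.501, -0.1092, 0.2073]
eef_rot: [0.0, 0.984, -0.179, -0.0]
ft_force: [-0.7, -0.7, -0.6]
gripper_width: 0.498
gripper_force: 0.0
```

Emit:
servo_tool:
  targets:
    - [0,0,0,0,0,0]
    - [0,0,0,0,0,0]
    - [0,0,0,0,0,0]

```text
t: 1.9
tool_pos: [0.4995, -0.1108, 0.2077]
eef_rot: [0.0, 0.984, -0.178, -0.0]
ft_force: [-0.8, 0.0, 0.8]
gripper_width: 0.502
gripper_force: 0.0
```

```bash
cat >> h.py <<'E'
def wgrab(f):
    p,R=cur(); im=grab('wrist',f); np.savez(f'pics/{f}.npz',p=p,R=R); return im
def wray(f,u,v):
    c=env.camera_info('wrist'); z=np.load(f'pics/{f}.npz'); T=np.array(c['T_tool_cam'])
    x,y=(u-c['cx'])/c['fx'],(v-c['cy'])/c['fy']; r=np.hypot(x,y)+1e-12
    d=np.array([np.sin(r)*x/r,np.sin(r)*y/r,np.cos(r)])
    return z['p']+z['R']@T[:3,3], z['R']@T[:3,:3]@d
def wplane(f,u,v,z):
    o,d=wray(f,u,v); return o+d*(z-o[2])/d[2]
E
python3 -c "
from h import *
wgrab('w1')"
```

```text
(no output)
```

View pics/w1.png

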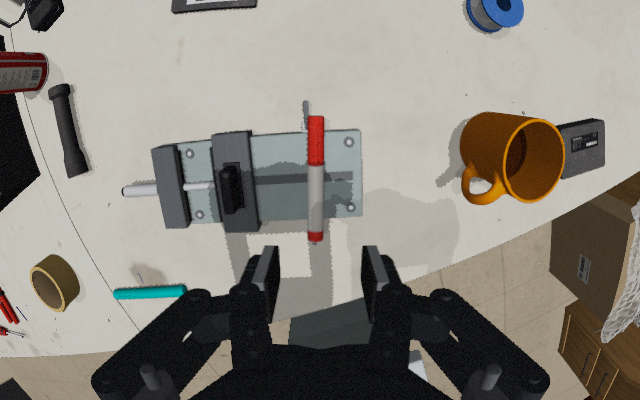

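The wrist view shows the pen from (316,115) red cap to (315,243), the far ear at (306,105), the tab at (231,188) and the mug mouth at (535,158). Next: triangulating pen and mug mouth from wrist and side.

```bash
python3 - <<'E'
from h import *
np.set_printoptions(precision=4,suppress=True)
def red(f,roi):
    im=cv2.imread(f'pics/{f}.png').astype(int); b,g,r=im[...,0],im[...,1],im[...,2]
    m=((r>100)&(g<70)&(b<70)).astype(np.uint8); k=np.zeros_like(m); x0,x1,y0,y1=roi; k[y0:y1,x0:x1]=m[y0:y1,x0:x1]
    n,l,s,c=cv2.connectedComponentsWithStats(k); o=[(s[i],c[i]) for i in range(1,n) if s[i][4]>8]; print(f,o); return o
w=red('w1',(290,345,100,255)); s=red('side0',(310,365,190,240))
w.sort(key=lambda a:-a[0][4]); s.sort(key=lambda a:-a[0][4])
for i in range(2): print(two(wray('w1',*w[i][1]),ray('side',*s[i][1])))
W=lambda u,v:wray('w1',u,v);S=lambda u,v:ray('side',255+u/3.333,145+(v-230)/3.336)
for n,a,b in [('pen end red',(316,116),(232,415)),('mug',(535,158.5),(430,289)),('ear far',(306,101),(211,428)),('tab top mid',(228,188),(195,455)),('near bed corner?',(361,215),(0,0))]:
    if b[0]: print(n,*two(W(*a),S(*b)))
for u,v in [(358,130),(361,216),(165,143),(172,229)]: print('bed/jaw corners z.018/.032',wplane('w1',u,v,.018),wplane('w1',u,v,.032))
for u,v in [(315.5,116),(315.5,241)]: print('pen',wplane('w1',u,v,.027))
E
```

```text
w1 [(array([307, 116,  17,  50, 795], dtype=int32), array([315.3258, 140.0956])), (array([308, 231,  15,  11, 128], dtype=int32), array([314.6406, 236.1484]))]
side0 [(array([322, 200,  12,  10,  50], dtype=int32), array([327.28, 203.96])), (array([348, 218,   4,   5,  11], dtype=int32), array([349.4545, 219.7273]))]
(array([ 0.54  , -0.1193,  0.0301]), np.float64(0.0035045290423893383))
(array([ 0.4438, -0.0816,  0.0318]), np.float64(0.004504695054965163))
pen end red [ 0.5597 -0.1301  0.0296] 0.0025852216429248717
mug [ 0.4659 -0.315   0.0951] 0.0005065867527716546
ear far [ 0.5778 -0.1251  0.0131] 0.0012106359828317863
tab top mid [ 0.528  -0.0271  0.0561] 0.0028548613696859344
bed/jaw corners z.018/.032 [ 0.5319 -0.1646  0.018 ] [ 0.5338 -0.1635  0.032 ]
bed/jaw corners z.018/.032 [ 0.4407 -0.1374  0.018 ] [ 0.4466 -0.1375  0.032 ]
bed/jaw corners z.018/.032 [0.5986 0.0385 0.018 ] [0.5975 0.0307 0.032 ]
bed/jaw corners z.018/.032 [0.5024 0.0815 0.018 ] [0.5056 0.0718 0.032 ]
pen [ 0.5608 -0.1289  0.027 ]
pen [ 0.4338 -0.0808  0.027 ]
```

Emit:
servo_tool:
  targets:
    - [0.0114,-0.0024,0.072,0,0,0]
    - [0.0114,-0.0024,0.072,0,0,0]
    - [0.0114,-0.0024,0.072,0,0,0]
    - [0.0114,-0.0022,0.072,0,0,0]
    - [0,0,0,0,0,0]

```text
t: 2.45
tool_pos: [0.5198, -0.1138, 0.059]
eef_rot: [-0.0, 0.984, -0.178, -0.005]
ft_force: [-0.4, 0.1, -0.5]
gripper_width: 0.502
gripper_force: 0.0
```

Emit:
servo_tool:
  targets:
    - [0,0,0.028,0,0,0]
    - [0,0,0.027,0,0,0]
    - [0,0,0,0,0,0]

```text
t: 2.75
tool_pos: [0.5224, -0.114, 0.0355]
eef_rot: [-0.0, 0.984, -0.178, -0.001]
ft_force: [-0.4, 0.7, -0.1]
gripper_width: 0.502
gripper_force: 0.0
```

```bash
python3 -c "
from h import *
print(cur()[0])
a=wgrab('w2'); b=grab('side','s2')
cv2.imwrite('pics/v2.png',np.vstack([cv2.resize(a[100:340,160:480],(640,480))])[:,:,::-1])"
```

```text
[ 0.52239858 -0.11398784  0.03554717]
```

View pics/v2.png

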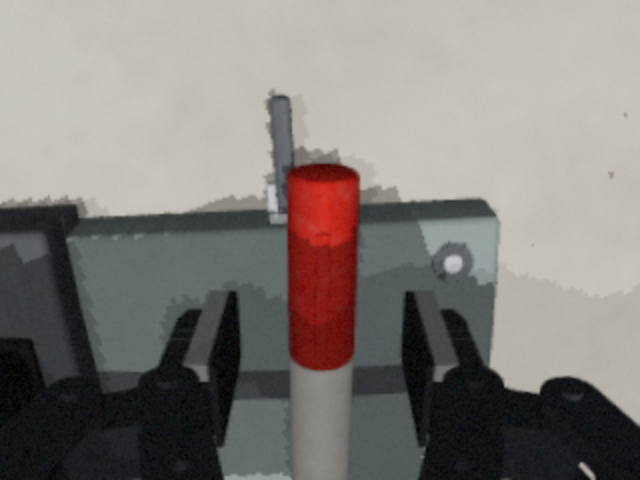

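The fingers straddle the pen, which is centred at x≈322 in the crop, and the far ear is at (281,140). Closing.

Emit:
servo_tool:
  targets:
    - [0,0,-0.003,0,0,0]
    - [0,0,0,0,0,0]
    - [0,0,0,0,0,0]
    - [0,0,0,0,0,0]
    - [0,0,0,0,0,0]
  hand: 0
  squeeze: 40

```text
t: 3.35
tool_pos: [0.5239, -0.1142, 0.0392]
eef_rot: [0.0, 0.984, -0.178, 0.001]
ft_force: [-1.1, 0.2, 5.7]
gripper_width: 0.182
gripper_force: 40.0
```

Emit:
servo_tool:
  targets:
    - [0,0,-0.02,0,0,0]
    - [0,0,-0.06,0,0,0]
    - [0,0,-0.09,0,0,0]
    - [0,0,-0.09,0,0,0]
    - [0,0,-0.08,0,0,0]

```text
t: 3.85
tool_pos: [0.5229, -0.1139, 0.2108]
eef_rot: [0.0, 0.984, -0.178, 0.001]
ft_force: [0.6, 0.1, 0.0]
gripper_width: 0.18
gripper_force: 39.3
```

```bash
python3 - <<'E'
from h import *
p,R=cur(); print(p,env.read_state()['gripper_width'])
a=wgrab('w3'); b=grab('side','s3')
cv2.imwrite('pics/v3.png',np.hstack([a[100:340,160:480],b[80:320,220:540]])[:,:,::-1])
g=np.radians(-34);r=np.array([np.cos(g),np.sin(g),0]);u=np.array([0,0,1.])
for th in (55,70,80):
    t=np.radians(th); z=np.sin(t)*r-np.cos(t)*u; x=np.cos(t)*r+np.sin(t)*u; RR=np.c_[x,np.cross(z,x),z]
    M=np.array([.4653,-.314,.1])
    # pen axis crosses mouth centre; lower end at z=0.115 (hover) and .04
    for ze in (.125,.045):
        low=M+x*(ze-.1)/x[2]; tcp=low+x*.094-z*.012
        print(th,ze,tcp,'body',tcp-z*.059-x*.043)
    np.save(f'R{th}.npy',RR)
E
```

```text
[ 0.52292308 -0.1139215   0.2108212 ] 0.1804353485058232
55 0.125 [ 0.51636171 -0.34844156  0.20888321] body [ 0.45584714 -0.30762397  0.20750068]
55 0.045 [ 0.46992184 -0.31711747  0.12888321] body [ 0.40940727 -0.27629988  0.12750068]
70 0.125 [ 0.49014861 -0.3307606   0.21743535] body [ 0.43199268 -0.29153393  0.19720775]
70 0.045 [ 0.46600901 -0.31447823  0.13743535] body [ 0.40785308 -0.27525156  0.11720775]
80 0.125 [ 0.47268955 -0.31898432  0.21965571] body [ 0.41832912 -0.28231774  0.18755422]
80 0.045 [ 0.46099502 -0.31109625  0.13965571] body [ 0.40663458 -0.27442968  0.10755422]
```

View pics/v3.png

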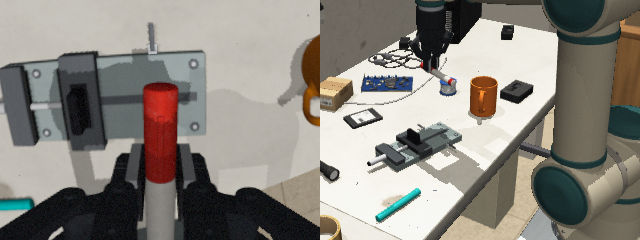

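The pen is held firmly, aligned with the tool x axis (red cap at (160,110) in the crop). Now tilt it and carry it above the mug.

```bash
python3 - <<'E'
from h import *
R=np.load('R70.npy'); rows([.493,-.333,.228],R,15)
E
```

```text
15 x [0.0089, 0.0281, 0.0045, -0.0929, 0.7663, 0.13] mm/row 14.9
```

Emit:
servo_tool:
  targets:
    - [0.009,0.028,0.0045,-0.093,0.766,0.13]
    - [0.009,0.028,0.0045,-0.093,0.766,0.13]
    - [0.009,0.028,0.0045,-0.093,0.766,0.13]
    - [0.009,0.028,0.0045,-0.093,0.766,0.13]
    - [0.009,0.028,0.0045,-0.093,0.766,0.13]

```text
t: 4.45
tool_pos: [0.5184, -0.1883, 0.2012]
eef_rot: [0.06, 0.957, -0.207, 0.193]
ft_force: [0.3, -0.4, -0.1]
gripper_width: 0.184
gripper_force: 39.3
```

Emit:
servo_tool:
  targets:
    - [0.009,0.028,0.0045,-0.093,0.766,0.13]
    - [0.009,0.028,0.0045,-0.093,0.766,0.13]
    - [0.009,0.028,0.0045,-0.093,0.766,0.13]
    - [0.009,0.028,0.0045,-0.093,0.766,0.13]
    - [0.009,0.028,0.0045,-0.093,0.766,0.13]

```text
t: 4.95
tool_pos: [0.509, -0.2618, 0.2064]
eef_rot: [0.116, 0.89, -0.228, 0.376]
ft_force: [0.2, 0.6, 0.0]
gripper_width: 0.186
gripper_force: 39.3
```

Emit:
servo_tool:
  targets:
    - [0.009,0.028,0.0045,-0.093,0.766,0.13]
    - [0.009,0.028,0.0045,-0.093,0.766,0.13]
    - [0.009,0.028,0.0045,-0.093,0.766,0.13]
    - [0.009,0.028,0.0045,-0.093,0.766,0.13]
    - [0.009,0.028,0.0045,-0.093,0.766,0.13]

```text
t: 5.45
tool_pos: [0.4856, -0.3274, 0.2231]
eef_rot: [0.153, 0.806, -0.237, 0.521]
ft_force: [0.7, 0.1, -0.5]
gripper_width: 0.186
gripper_force: 39.4
```

Emit:
servo_tool:
  targets:
    - [0,0,0,0,0,0]
    - [0,0,0,0,0,0]

```text
t: 5.65
tool_pos: [0.4865, -0.3284, 0.2264]
eef_rot: [0.155, 0.804, -0.237, 0.522]
ft_force: [-0.4, -0.9, -0.4]
gripper_width: 0.186
gripper_force: 39.4
```

```bash
python3 - <<'E'
from h import *
p,R=cur(); s=env.read_state(); print(p,R.round(3).tolist(),s['joint_positions'].round(2),s['gripper_width'])
b=grab('side','s4');a=grab('top','t4')
cv2.imwrite('pics/v4.png',np.hstack([cv2.resize(b[20:220,300:500],(400,400)),cv2.resize(a[180:270,340:430],(400,400))])[:,:,::-1])
E
```

```text
[ 0.48645987 -0.32839049  0.22637694] [[0.342, -0.543, 0.767], [-0.22, -0.84, -0.497], [0.914, 0.002, -0.406]] [-0.71 -0.36  2.13  0.53  0.26  1.  ] 0.1855319298833586
```

View pics/v4.png

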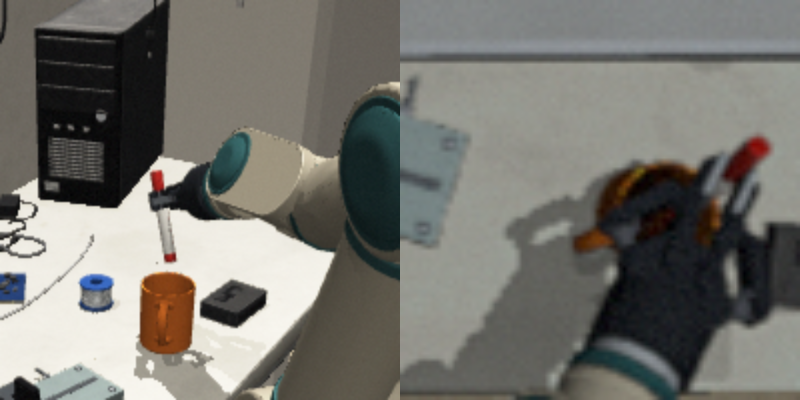

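```bash
python3 - <<'E'
from h import *
p,R=cur()
low=p+R[:,2]*.012-R[:,0]*.094
def pix(n,P):
    c=env.camera_info(n);T=np.linalg.inv(c['T']);q=T[:3,:3]@P+T[:3,3];return q[0]/q[2]*c['fx']+c['cx'],q[1]/q[2]*c['fy']+c['cy']
print(low,pix('side',low),'seen ~',(385,150),'red end',pix('side',low+R[:,0]*.134),'seen',(300+157/2,20+170/2))
print('top red end',pix('top',low+R[:,0]*.134),'seen',(340+(760-400)/4.44,180+148/4.44))
E
```

```text
[ 0.4639895  -0.31331298  0.13573483] (np.float64(384.9195806733516), np.float64(150.8092138674445)) seen ~ (385, 150) red end (np.float64(377.42151697392916), np.float64(105.13215685965297)) seen (378.5, 105.0)
top red end (np.float64(420.4127444536809), np.float64(212.6882308825812)) seen (421.0810810810811, 213.33333333333331)
```

Emit:
servo_tool:
  targets:
    - [-0.035,0,0.01,0,0,0]
    - [-0.035,0,0.01,0,0,0]
    - [0,0,0,0,0,0]

```text
t: 6.05
tool_pos: [0.4734, -0.3289, 0.1972]
eef_rot: [0.146, 0.81, -0.234, 0.517]
ft_force: [0.7, -0.1, -0.7]
gripper_width: 0.181
gripper_force: 39.4
```

```bash
python3 - <<'E'
from h import *
p,R=cur();print(env.read_state()['joint_positions'].round(2), R.round(3).tolist(),p)
g=np.radians(-33);r=np.array([np.cos(g),np.sin(g),0]);u=np.array([0,0,1.])
for th in (60,57):
    t=np.radians(th); z=np.sin(t)*r-np.cos(t)*u; x=np.cos(t)*r+np.sin(t)*u; RR=np.c_[x,np.cross(z,x),z]
    M=np.array([.4653,-.314,0])
    for rr,ze,n in ((-.010,.10,3),(-.018,.05,8)):
        low=M+rr*r+u*ze; tcp=low+x*.094-z*.012; print(th,tcp,'mouth off',rr+(.1-ze)/np.tan(t)); rows(tcp,RR,n)
E
```

```text
[-0.75 -0.35  2.17  0.77  0.26  0.74] [[0.355, -0.531, 0.77], [-0.228, -0.848, -0.479], [0.907, -0.005, -0.422]] [ 0.47335741 -0.32888061  0.19719025]
60 [ 0.48761509 -0.32849159  0.18740639] mouth off -0.01
3 x [-0.0023, -0.0053, 0.01, -0.0548, -0.2804, 0.0097] mm/row 5.8
60 [ 0.48090573 -0.32413448  0.13740639] mouth off 0.010867513459481299
8 x [-0.0129, -0.002, 0.0077, -0.0205, -0.1052, 0.0036] mm/row 7.6
57 [ 0.49140951 -0.33095571  0.1853707 ] mouth off -0.01
3 x [-0.0019, -0.0052, 0.0133, -0.0545, -0.4471, 0.0111] mm/row 7.2
57 [ 0.48470015 -0.3265986   0.1353707 ] mouth off 0.014470379659875531
8 x [-0.0126, -0.002, 0.0092, -0.0204, -0.1677, 0.0042] mm/row 7.9
```

Emit:
servo_tool:
  targets:
    - [-0.002,-0.005,0.013,-0.054,-0.447,0.011]
    - [-0.002,-0.005,0.013,-0.054,-0.447,0.011]
    - [-0.002,-0.005,0.013,-0.054,-0.447,0.011]
    - [0,0,0,0,0,0]

```text
t: 6.45
tool_pos: [0.4927, -0.3319, 0.1897]
eef_rot: [0.137, 0.841, -0.249, 0.46]
ft_force: [0.5, 0.1, 0.3]
gripper_width: 0.184
gripper_force: 39.4
```

```bash
python3 - <<'E'
from h import *
p,R=cur();print(env.read_state()['joint_positions'].round(2), R.round(3).tolist(),p, 'low',p+R[:,2]*.012-R[:,0]*.094)
g=np.radians(-33);r=np.array([np.cos(g),np.sin(g),0]);u=np.array([0,0,1.])
t=np.radians(57); z=np.sin(t)*r-np.cos(t)*u; x=np.cos(t)*r+np.sin(t)*u; RR=np.c_[x,np.cross(z,x),z]
low=np.array([.4653,-.314,.05])-.018*r; tcp=low+x*.094-z*.012; rows(tcp,RR,5)
E
```

```text
[-0.7  -0.26  2.06  0.3   0.37  1.22] [[0.454, -0.544, 0.706], [-0.293, -0.839, -0.459], [0.842, 0.002, -0.54]] [ 0.49270646 -0.33191603  0.18973348] low [ 0.45853756 -0.30990877  0.10412876]
5 x [-0.0204, -0.0001, 0.0085, 0.0014, -0.0109, 0.0029] mm/row 11.0
```

Emit:
servo_tool:
  targets:
    - [-0.02,0,0.0085,0,-0.011,0]
    - [-0.02,0,0.0085,0,-0.011,0]
    - [-0.02,0,0.0085,0,-0.011,0]
    - [-0.02,0,0.0085,0,-0.011,0]
    - [-0.02,0,0.0085,0,-0.011,0]

```text
t: 6.95
tool_pos: [0.4819, -0.3262, 0.1329]
eef_rot: [0.134, 0.844, -0.25, 0.455]
ft_force: [-0.2, -1.7, 0.3]
gripper_width: 0.181
gripper_force: 39.4
```

Emit:
servo_tool:
  targets:
    - [0,0,0,0,0,0]
    - [0,0,0,0,0,0]

```text
t: 7.15
tool_pos: [0.4825, -0.327, 0.1347]
eef_rot: [0.135, 0.843, -0.25, 0.456]
ft_force: [-0.3, -0.3, -0.8]
gripper_width: 0.182
gripper_force: 39.4
```

```bash
python3 - <<'E'
from h import *
p,R=cur();print(env.read_state()['joint_positions'].round(2), R.round(3).tolist(),p, 'low',p+R[:,2]*.012-R[:,0]*.094)
b=grab('side','s5')
cv2.imwrite('pics/v5.png',cv2.resize(b[60:220,300:500],(600,480))[:,:,::-1])
E
```

```text
[-0.71 -0.2   2.13  0.46  0.26  1.05] [[0.459, -0.545, 0.701], [-0.298, -0.839, -0.456], [0.837, 0.0, -0.548]] [ 0.48253072 -0.32695936  0.13474378] low [ 0.447766   -0.30438175  0.04952838]
```

View pics/v5.png

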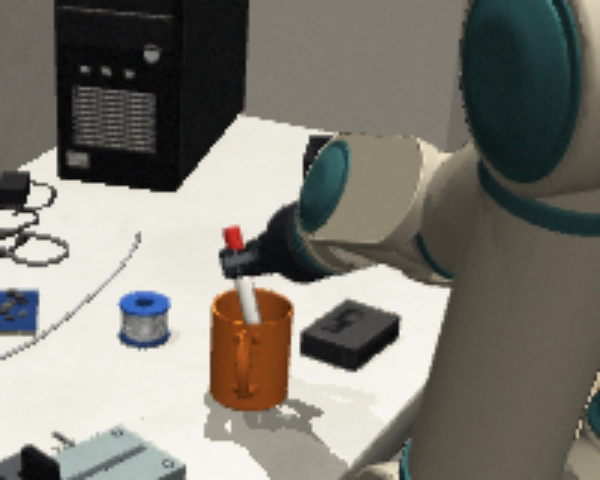

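The pen's lower half is inside the mug. Release, then back off along the fingers.

Emit:
servo_tool:
  targets:
    - [0,0,0,0,0,0]
    - [0,0,0,0,0,0]
    - [0,0,0,0,0,0]
    - [0,0,0,0,0,0]
    - [0,0,0,0,0,0]
  hand: 0.45

```text
t: 7.7
tool_pos: [0.483, -0.327, 0.1355]
eef_rot: [0.135, 0.843, -0.25, 0.456]
ft_force: [-0.3, 0.8, -1.0]
gripper_width: 0.449
gripper_force: 0.0
```

Emit:
servo_tool:
  targets:
    - [0,0,-0.02,0,0,0]
    - [0,0,-0.05,0,0,0]
    - [0,0,-0.06,0,0,0]
    - [0,0,-0.06,0,0,0]
    - [0,0,0,0,0,0]

```text
t: 8.2
tool_pos: [0.4159, -0.2836, 0.1919]
eef_rot: [0.137, 0.842, -0.249, 0.459]
ft_force: [0.0, 0.2, 0.5]
gripper_width: 0.45
gripper_force: 0.0
```

```bash
python3 - <<'E'
from h import *
p,R=cur();print(env.read_state()['joint_positions'].round(2), R.round(3).tolist(),p)
b=grab('side','s6'); a=grab('top','t6')
cv2.imwrite('pics/v6.png',np.hstack([cv2.resize(b[100:220,330:450],(400,400)),cv2.resize(a[180:270,340:430],(400,400))])[:,:,::-1])
E
```

```text
[-0.75 -0.62  2.3   0.31  0.49  1.2 ] [[0.454, -0.544, 0.705], [-0.293, -0.839, -0.459], [0.841, 0.002, -0.541]] [ 0.41585377 -0.28364634  0.19187666]
```

View pics/v6.png

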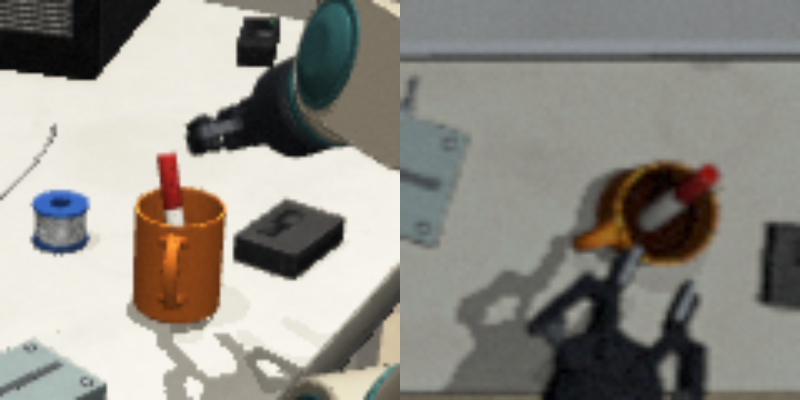

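The pen stands in the mug, leaning on the rim, and the mug is upright. Now look at the clamp.

```bash
python3 - <<'E'
from h import *
rows([.465,-.07,.22],down(-17),12)
E
```

```text
12 x [-0.004, -0.0355, -0.0098, 0.1107, -0.7858, -0.2031] mm/row 18.5
```

Emit:
servo_tool:
  targets:
    - [-0.004,-0.0355,-0.0098,0.111,-0.786,-0.203]
    - [-0.004,-0.0355,-0.0098,0.111,-0.786,-0.203]
    - [-0.004,-0.0355,-0.0098,0.111,-0.786,-0.203]
    - [-0.004,-0.0355,-0.0098,0.111,-0.786,-0.203]

```text
t: 8.7
tool_pos: [0.4362, -0.2118, 0.1913]
eef_rot: [0.091, 0.921, -0.221, 0.308]
ft_force: [0.1, -0.6, -0.6]
gripper_width: 0.45
gripper_force: 0.0
```

Emit:
servo_tool:
  targets:
    - [-0.004,-0.0355,-0.0098,0.111,-0.786,-0.203]
    - [-0.004,-0.0355,-0.0098,0.111,-0.786,-0.203]
    - [-0.004,-0.0355,-0.0098,0.111,-0.786,-0.203]
    - [-0.004,-0.0355,-0.0098,0.111,-0.786,-0.203]

```text
t: 9.1
tool_pos: [0.4523, -0.14, 0.2015]
eef_rot: [0.045, 0.969, -0.187, 0.154]
ft_force: [0.1, -0.8, -0.1]
gripper_width: 0.449
gripper_force: 0.0
```

Emit:
servo_tool:
  targets:
    - [-0.004,-0.0355,-0.0098,0.111,-0.786,-0.203]
    - [-0.004,-0.0355,-0.0098,0.111,-0.786,-0.203]
    - [-0.004,-0.0355,-0.0098,0.111,-0.786,-0.203]
    - [-0.004,-0.0355,-0.0098,0.111,-0.786,-0.203]
    - [0,0,0,0,0,0]

```text
t: 9.6
tool_pos: [0.4669, -0.0688, 0.2173]
eef_rot: [-0.002, 0.989, -0.146, -0.003]
ft_force: [0.9, -0.5, -0.6]
gripper_width: 0.45
gripper_force: 0.0
```

```bash
python3 - <<'E'
from h import *
p,R=cur();print(R.round(3).tolist(),p)
a=wgrab('w7'); b=grab('side','s7')
cv2.imwrite('pics/v7.png',np.vstack([cv2.resize(a[60:260,140:400],(780,600))])[:,:,::-1])
E
```

```text
[[0.957, -0.29, -0.006], [-0.29, -0.957, 0.004], [-0.007, -0.002, -1.0]] [ 0.46685904 -0.06882336  0.21726155]
```

View pics/v7.png

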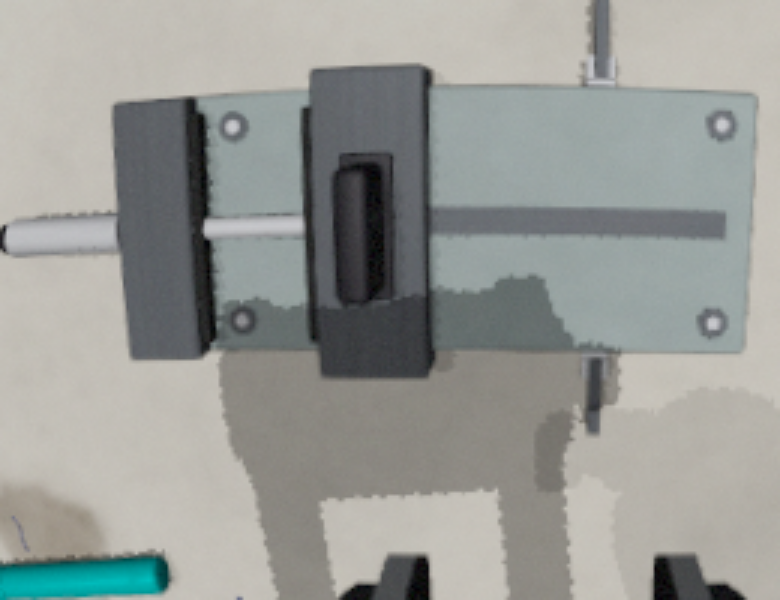

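Crop: jaw top front edge from (425,67) to (430,377), tab at (357,235), far ear around (601,30), near ear around (594,400). Refining these numerically.

```bash
python3 - <<'E'
from h import *
np.set_printoptions(precision=4,suppress=True,linewidth=150)
g=cv2.cvtColor(cv2.imread('pics/w7.png'),cv2.COLOR_BGR2GRAY).astype(int)
for v in list(range(34,80,4))+[186,190,194,198,202,204]: print(v,g[v,328:352])
print('jaw');
for v in (85,92,100,160,170,180): print(v,g[v,274:290])
print('tab')
for v in (112,120,130,140,150,158): print(v,g[v,244:276])
E
```

```text
34 [191 191 190 190 191 190 190 190 190 191 189 191 190 191 191 192 191 188 188 189 191 189 190 189]
38 [190 191 191 191 191 190 192 191 191 193 191 192 192 192 192 189 191 189 189 189 190 189 188 186]
42 [190 189 188 190 189 191 193 191 192 192 189 189 190 189 191 190 189 189 190 190 191 188 189 189]
46 [191 189 188 188 190 190 189 189 190 191 189 188 189 189 189 189 187 189 189 189 189 187 190 186]
50 [191 191 190 189 188 188 189 191 189 190 189 190 188 188 187 186 186 188 188 188 188 188 190 189]
54 [190 189 189 190 190 190 191 189 190 189 192 191 189 187 188 187 188 188 188 187 190 191 190 190]
58 [190 190 190 189 189 190 188 190 189 187 173 136 132 135 148 180 189 189 188 188 187 189 188 190]
62 [190 191 190 188 188 188 188 165 139 122 103 106 111 113 109 152 178 188 188 187 190 189 190 191]
66 [190 192 190 190 190 191 188 190 170 124  95 107 109 113 108 155 172 179 189 190 190 190 189 190]
70 [191 191 191 190 189 188 188 168 133 122  89 111 111 114 111 149 174 181 190 190 189 191 190 190]
74 [191 190 191 191 190 189 190 176 149 126  86 111 112 113 113 146 179 191 192 192 190 19
[... 1189 characters left out ...]
5  49  57  58  60  58  60  63  65  65  68  66  70  67  65  71  69  66  34  90 102 104 106 106]
120 [ 81  97  95  98  98 100  71  42  38  46  50  54  60  67  76  68  58  39  21  14  14  13  19  35  57  56  39  87  99  99 101 103]
130 [ 78  95  99  98  99  95  84  48  32  47  47  53  62  60  71  72  53  40  25  15  21  18  22  32  43  46  47  68  92  94  98 102]
140 [44 92 95 95 94 99 89 51 26 39 46 48 58 60 64 66 57 44 26 13 24 16 10 19 52 52 48 67 94 86 90 97]
150 [ 52  91 100  97  98  97  92  78  26  34  44  48  46  56  59  60  58  46  33  15  11  20  13  26  37  50  40  64  88  86  94  98]
158 [38 61 93 95 97 96 94 77 50 29 42 40 47 48 53 56 56 42 28 14 16 38 46 51 52 51 45 62 81 84 83 97]
```

```bash
cat > m.py <<'E'
from h import *
np.set_printoptions(precision=4,suppress=True)
W=lambda u,v,z:wplane('w7',u,v,z)
e1,e2=W(340.8,66,.016),W(337.6,196,.016); d=e2-e1; ay=-d/np.linalg.norm(d)  # outward
ax=np.array([-ay[1],ay[0],0]) # clamp +x or so (toward +y)
print('ears',e1,e2,'yaw of ear line',np.degrees(np.arctan2(ay[1],ay[0])),'ax',ax)
for uv in [(280.4,85),(280.5,100),(281.2,160),(281.5,170),(282,180)]:
    P=W(*uv,.032); print('jaw front',P,'dist to ears',(P-e1)@ax)
A,B=W(280.4,85,.032),W(282,180,.032);q=A-B;print('jaw yaw',np.degrees(np.arctan2(q[1],q[0])))
A,B=W(140+755/3,60+95/3,.018),W(140+744/3,60+352/3,.018);q=A-B;print('bed end yaw',np.degrees(np.arctan2(q[1],q[0])),np.linalg.norm(q))
A,B=W(140+437/3,60+86/3,.018),W(140+755/3,60+95/3,.018);q=A-B;print('bed side yaw-90',np.degrees(np.arctan2(q[1],q[0]))-90)
for z in (.032,.062): print('tab',z,W(255.8,136,z),(W(255.8,136,z)-e1)@ax)
J1,J2=W(140+312/3,60+68/3,.032),W(280.4,60+66/3,.032); print('jaw length',np.linalg.norm(J1-J2))
J1=W(281.7,60+377/3,.032); print('jaw width',np.linalg.norm(J1-J2),'mid',(J1+J2)/2)
# side-view height checks
T=lambda p:print('side pix',p)
E
python3 m.py; python3 - <<'E'
from h import *
import re
im=cv2.imread('pics/s7.png'); g=cv2.cvtColor(im,cv2.COLOR_BGR2GRAY)
m=(g[195:235,295:335]<32).astype(np.uint8); n,l,s,c=cv2.connectedComponentsWithStats(m); print(s[1:],c[1:]+[295,195])
# tab top centre triangulated with bbox top
E
```

```text
ears [ 0.5707 -0.1221  0.016 ] [ 0.4349 -0.0792  0.016 ] yaw of ear line -17.570608393322065 ax [0.3019 0.9533 0.    ]
jaw front [ 0.5687 -0.0578  0.032 ] dist to ears 0.060742784366154004
jaw front [ 0.5541 -0.0533  0.032 ] dist to ears 0.060635760128624976
jaw front [ 0.4949 -0.0347  0.032 ] dist to ears 0.060517663093571886
jaw front [ 0.4847 -0.0316  0.032 ] dist to ears 0.060402127107186454
jaw front [ 0.4743 -0.0286  0.032 ] dist to ears 0.060099455497674766
jaw yaw -17.19766431202511
bed end yaw -16.850793438574055 0.09414842025424647
bed side yaw-90 -17.6722085236715
tab 0.032 [ 0.527  -0.0174  0.032 ] 0.0866479123962572
tab 0.062 [ 0.5287 -0.0246  0.062 ] 0.08029417622171685
jaw length 0.0373636241725924
jaw width 0.10813771612708517 mid [ 0.52   -0.0425  0.032 ]
[[ 11  14  16  17 150]
 [  2  23   9   7  18]
 [ 13  31  11   8  29]
 [ 34  37   1   1   1]
 [ 36  36   1   1   1]
 [ 30  39   1   1   1]
 [ 32  38   1   1   1]] [[313.08666667 217.28      ]
 [300.94444444 221.27777778]
 [313.17241379 229.62068966]
 [329.         232.        ]
 [331.         231.        ]
 [325.         234.        ]
 [327.         233.        ]]
```

```bash
python3 - <<'E'
from h import *
print(cur()[0]); r=rows([.5275,-.024,.10],down(-17.4),5)
E
```

```text
[ 0.46563688 -0.07000087  0.21727975]
5 x [0.0184, -0.0248, 0.0469, -0.0019, 0.0084, 0.0147] mm/row 28.1
```

Emit:
servo_tool:
  targets:
    - [0.0184,-0.0248,0.047,0,0.008,0.015]
    - [0.0184,-0.0248,0.047,0,0.008,0.015]
    - [0.0184,-0.0248,0.047,0,0.008,0.015]
    - [0.0184,-0.0248,0.047,0,0.008,0.015]
    - [0.0184,-0.0248,0.047,0,0.008,0.015]

```text
t: 10.2
tool_pos: [0.5273, -0.0244, 0.1001]
eef_rot: [-0.0, 0.988, -0.152, 0.001]
ft_force: [0.7, -0.1, 0.6]
gripper_width: 0.45
gripper_force: 0.0
```

Emit:
servo_tool:
  targets:
    - [0,0,0,0,0,0]
    - [0,0,0,0,0,0]
    - [0,0,0,0,0,0]

```text
t: 10.5
tool_pos: [0.5276, -0.0247, 0.1032]
eef_rot: [-0.001, 0.988, -0.152, 0.002]
ft_force: [0.8, -0.1, -1.1]
gripper_width: 0.45
gripper_force: 0.0
```

```bash
python3 - <<'E'
from h import *
np.set_printoptions(linewidth=170)
g=cv2.cvtColor(wgrab('w8'),cv2.COLOR_RGB2GRAY).astype(int); p,R=cur(); print(p)
rows([.5275,-.024,.055],down(-17.4),3)
c=env.camera_info('wrist'); T=np.array(c['T_tool_cam'])
def wpix(P):
    q=np.linalg.inv(T)@np.r_[R.T@(np.array(P)-p),1]; q=q[:3]; th=np.arctan2(np.hypot(q[0],q[1]),q[2]); h=np.hypot(q[0],q[1]); return c['cx']+c['fx']*th*q[0]/h, c['cy']+c['fy']*th*q[1]/h
t=np.array([.5275,-.024,.062]); ax=np.array([.3019,.9533,0]);ay=np.array([.9533,-.3019,0])
for n,P in [('tab+x',t+.006*ax),('tab-x',t-.006*ax),('far end',t+.022*ay),('near',t-.022*ay),('ear far',np.array([.5707,-.1221,.016])),('tcp',p)]: print(n,np.round(wpix(P),1))
u,v=wpix(t); v=int(v)
for dv in (-12,-4,4,12): print(v+dv,int(u)-22,g[v+dv,int(u)-22:int(u)+24])
E
```

```text
[ 0.52769064 -0.02468945  0.103418  ]
3 x [-0.0004, -0.0004, 0.0323, -0.0059, -0.0137, -0.0046] mm/row 16.1
tab+x [309.4 237. ]
tab-x [329.1 237.1]
far end [319.3 202.9]
near [319.2 268. ]
ear far [431.1 118.2]
tcp [320.1 272.4]
225 297 [54 56 53 54 48 49 51 50 49 52 33 15 13 15 11 18 18 23 23 30 28 28 26 25 21 14 22 27 28 31 23 19 19 16 19 26 31 51 51 48 53 62 62 61 60 62]
233 297 [49 49 51 51 50 45 50 51 53 51 37 23 13 19 20 19 12 12 28 20 24 31 16 11 22 30 23 25 11 17 22 24 14  9 22 22 33 52 53 53 50 45 55 49 50 50]
241 297 [52 51 46 47 48 54 46 50 52 55 39 25 20 15 10 21  7 11 22 18 19 13 13 24 23 21 25  7 25 21 16  9 17 19 17 21 34 53 55 49 48 53 52 52 46 46]
249 297 [46 53 51 49 51 50 52 52 48 52 46 26 17 18  7 14 21 15 12 25 23 20 18  8 21 19 21 11  9 15 19 18 17 15 21 25 41 51 49 49 49 50 52 50 48 53]
```

Emit:
servo_tool:
  targets:
    - [0,0,0.032,0,-0.012,0]
    - [0,0,0.032,0,-0.012,0]
    - [0,0,0.032,0,-0.012,0]
    - [0,0,0,0,0,0]

```text
t: 10.95
tool_pos: [0.5263, -0.0242, 0.0529]
eef_rot: [-0.001, 0.988, -0.152, -0.002]
ft_force: [-0.4, -0.8, -1.4]
gripper_width: 0.447
gripper_force: 0.0
```

Emit:
servo_tool:
  targets:
    - [0,0,0,0,0,0]
    - [0,0,0,0,0,0]
    - [0,0,0,0,0,0]
    - [0,0,0,0,0,0]
    - [0,0,0,0,0,0]
  hand: 0
  squeeze: 70

```text
t: 11.45
tool_pos: [0.528, -0.0247, 0.0558]
eef_rot: [-0.0, 0.988, -0.152, 0.0]
ft_force: [-4.2, -3.7, 5.8]
gripper_width: 0.122
gripper_force: 69.6
```

Emit:
servo_tool:
  targets:
    - [0,0.02,0,0,0,0]
    - [0,0.02,0,0,0,0]
    - [0,0.02,0,0,0,0]
    - [0,0.02,0,0,0,0]
    - [0,0.02,0,0,0,0]

```text
t: 11.95
tool_pos: [0.5138, -0.0701, 0.0558]
eef_rot: [-0.003, 0.989, -0.151, 0.001]
ft_force: [2.6, 11.4, 6.9]
gripper_width: 0.126
gripper_force: 69.8
```

Emit:
servo_tool:
  targets:
    - [0,0.006,0,0,0,0]
    - [0,0,0,0,0,0]
    - [0,0,0,0,0,0]

```text
t: 12.25
tool_pos: [0.5129, -0.0728, 0.0558]
eef_rot: [-0.003, 0.988, -0.151, 0.001]
ft_force: [1.1, 9.9, 6.3]
gripper_width: 0.123
gripper_force: 69.9
```

```bash
python3 - <<'E'
from h import *
np.set_printoptions(linewidth=190,precision=4,suppress=True)
im=wgrab('w9'); grab('side','s9'); g=cv2.cvtColor(im,cv2.COLOR_RGB2GRAY).astype(int); p,R=cur(); print(p,R.tolist(),env.read_state()['ft_force'])
c=env.camera_info('wrist'); T=np.array(c['T_tool_cam'])
def wpix(P):
    q=np.linalg.inv(T)@np.r_[R.T@(np.array(P)-p),1]; q=q[:3]; th=np.arctan2(np.hypot(q[0],q[1]),q[2]); h=np.hypot(q[0],q[1]); return c['cx']+c['fx']*th*q[0]/h, c['cy']+c['fy']*th*q[1]/h
print('ear far exp',wpix([.5707,-.1221,.016]))
ax=np.array([.3019,.9533,0]);ay=np.array([.9533,-.3019,0])
f=np.array([.526,-.0234,.032])-.073*ax
print('jaw front corner exp',wpix(f+.055*ay))
u,v=map(int,wpix([.5707,-.1221,.016]))
for y in range(v-14,v+90,6): print(y,u-22,g[y,u-22:u+20])
E
```

```text
[ 0.5129 -0.0727  0.0558] [[0.9542970323169994, -0.29884895646531345, 0.002544667082609111], [-0.298858894538144, -0.9542804239075223, 0.0056774732335713365], [0.000731619031083198, -0.006178492249132486, -0.9999806452962582]] [ 0.6515 10.3855  5.9275]
ear far exp (np.float64(375.4010507373125), np.float64(119.97195038055173))
jaw front corner exp (np.float64(364.6030923333226), np.float64(156.19781196232339))
105 353 [196 197 196 196 197 196 196 197 198 199 194 148 142 142 178 196 178  84  87 106 109 107 103 107 109 119 158 194 196 196 197 196 198 198 196 198 198 197 198 198 196 198]
111 353 [197 197 198 197 196 198 198 196 193 177 144 140 140 140 141 137 124  47  90 116 119 115 116 115 113 100 141 185 196 197 197 196 196 197 197 196 197 197 198 198 198 200]
117 353 [198 198 198 199 197 197 196 197 196 196 197 164 140 141 140 139 100  70  95 110 118 115 117 117 113 110 171 194 198 199 197 198 198 197 198 198 198 198 198 198 197 199]
123 353 [198 197 196 197 197 196 198 197 195 167 148 142 142 143 142 142  83  74  98 116 113 113 116 112 112 120 170 196 196 198 198 198 197 197 199 197
[... 1817 characters left out ...]
7 106 101 100  85  78 128 148 152 160 162 163 163 163 162 163 164 162 162 163 165 164 163 165 164 163 166 164 165 163 166 163 165 165 164 163 165 164 164 163 165 164]
195 353 [105 110 104  92  68  62  98 115 129 162 163 162 160 162 163 162 163 161 163 162 162 162 162 163 163 161 163 162 164 163 162 164 165 163 166 164 164 165 164 166 166 167]
201 353 [ 65  60  63  57  57  71  86 100 109 120 160 163 162 159 160 163 161 162 164 163 164 165 162 162 162 163 164 164 165 164 165 163 166 165 167 165 167 167 165 168 166 166]
207 353 [ 67  62  58  57  48  85 105 112 114 109 111 120 151 163 162 163 164 163 163 166 162 164 163 165 164 162 164 165 163 164 165 166 165 164 165 166 163 167 165 166 164 165]
```

```bash
python3 - <<'E'
from h import *
np.set_printoptions(precision=4,suppress=True)
ax=np.array([.3,.954,0])
E=[wplane('w9',u,v,.016) for u,v in [(375,117),(374.6,129),(374.2,141)]]
J=[wplane('w9',u,v,.031) for u,v in [(358.6,171),(358.4,177),(358.3,183),(358.4,189)]]
print(E,J)
print((np.mean(J,0)-np.mean(E,0))@ax, 'yaw ear',[(E[0]-E[2])])
for s in (16.9,17.4,17.9):
    a=np.array([np.sin(np.radians(s)),np.cos(np.radians(s)),0]); print(s,(np.mean(J,0)-np.mean(E,0))@a)
p,R=cur(); print('travel by tcp',(np.array([.528,-.0247,0])-p)@ax, 'remaining by w7', .0604-(np.array([.528,-.0247,0])-p)@ax)
E
```

```text
[array([ 0.5723, -0.1224,  0.016 ]), array([ 0.566 , -0.1204,  0.016 ]), array([ 0.5596, -0.1184,  0.016 ])] [array([ 0.5496, -0.1047,  0.031 ]), array([ 0.5466, -0.1038,  0.031 ]), array([ 0.5435, -0.1029,  0.031 ]), array([ 0.5403, -0.1021,  0.031 ])]
0.009961927563068084 yaw ear [array([ 0.0127, -0.004 ,  0.    ])]
16.9 0.010204711999770119
17.4 0.009986123880761515
17.9 0.009766775279756541
travel by tcp 0.05031047274531753 remaining by w7 0.01008952725468247
```

Emit:
servo_tool:
  targets:
    - [0,0.0105,0,0,0,0]
    - [0,0.0105,0,0,0,0]
    - [0,0,0,0,0,0]
    - [0,0,0,0,0,0]
    - [0,0,0,0,0,0]

```text
t: 12.85
tool_pos: [0.5099, -0.0825, 0.0558]
eef_rot: [-0.003, 0.989, -0.151, 0.001]
ft_force: [2.3, 11.6, 6.1]
gripper_width: 0.122
gripper_force: 69.9
```

```bash
python3 - <<'E'
from h import *
np.set_printoptions(linewidth=190,precision=4,suppress=True)
im=wgrab('w10'); g=cv2.cvtColor(im,cv2.COLOR_RGB2GRAY).astype(int); p,R=cur(); s=env.read_state(); print(p,s['ft_force'],s['gripper_width'],s['dq'])
print('travel by tcp',(np.array([.528,-.0247,0])-p)@np.array([.3,.954,0]))
for y in list(range(100,152,8))+list(range(159,200,6)): print(y,340,g[y,340:374])
E
```

```text
[ 0.5099 -0.0825  0.0558] [ 0.8055 12.5859  6.7991] 0.12199797209343295 [ 0.0005 -0.0009  0.0011 -0.0015 -0.0024  0.    ]
travel by tcp 0.060540771361588405
100 340 [196 196 195 196 195 195 195 196 196 196 196 195 196 194 195 196 194 196 195 195 194 195 195 194 195 196 195 194 194 194 194 196 197 195]
108 340 [195 196 196 194 169 149 139 138 138 139 139  94  76 101 115 115 116 117 118 110 113 144 183 196 196 195 195 196 196 196 196 194 195 196]
116 340 [195 196 195 194 194 194 185 160 138 141 140 100  71  98 115 113 116 115 119 112 118 151 180 180 191 195 195 195 196 196 194 195 195 195]
124 340 [195 196 194 194 194 185 160 140 141 141 137 109  76 101 114 113 115 114 114 112 109 176 180 189 195 195 197 196 196 196 195 196 196 197]
132 340 [197 197 197 194 183 156 142 141 139 140 129 106  86 108 113 108 113 115 114 113 126 174 193 198 197 196 199 197 197 197 198 198 198 199]
140 340 [200 200 198 199 198 197 194 150 141 143 124  89  88 109 110 111 113 114 112  99 143 188 199 199 199 199 198 199 200 199 199 200 200 199]
148 340 [200 199 198 175 145 138 110 191 204 205 183  80  92 106 10
[... 400 characters left out ...]
106 107 108 107 106 105 107 108 111 109 110 106  92  84 111 146 164 162 163 161 162 165 163 162 162 165 163 165 164]
177 340 [107 108 106 108 106 106 104 107 107 106 105 107 105 111 109 106 102  88  76 112 138 155 161 164 163 162 162 164 163 160 163 162 163 164]
183 340 [107 107 105 105 108 105 106 104 103 106 106 109 107 107 107 104 101  88  71 128 156 163 163 163 160 164 162 164 162 163 164 163 162 163]
189 340 [105 103 102 103 100 105 104 106 107 105 104 108 106 108 104 102  96  84  79 128 147 153 164 164 163 163 163 162 164 165 162 162 163 163]
195 340 [107 104 101 104 107 102 109 107 107 108 105 106 107 108 103 103  94  86  69  84 101 134 161 164 162 161 162 162 164 162 163 163 163 163]
```

```bash
python3 - <<'E'
from h import *
np.set_printoptions(precision=4,suppress=True)
ax=np.array([.299,.954,0])
E=np.mean([wplane('w10',u,v,.016) for u,v in [(356.8,116),(356.6,124),(356.3,132)]],0)
J=np.mean([wplane('w10',u,v,.031) for u,v in [(359,171),(358.9,177),(358.8,183)]],0)
print(E,J,'short of ears by mm',(J-E)@ax*1e3)
# tape/spool/mug check: side frame before/after differences
b=env.grab_frame('side'); a=cv2.imread('pics/side0.png')[:,:,::-1]
d=(np.abs(b.astype(int)-a).max(2)>60)
for n,(x0,x1,y0,y1) in dict(tape=(195,245,290,345),spool=(335,360,152,178),mug=(366,400,165,200)).items(): print(n,d[y0:y1,x0:x1].mean())
cv2.imwrite('pics/s11.png',b[:,:,::-1])
im=b.astype(int); m=(im[...,0]>110)&(im[...,1]<70)&(im[...,2]<70); ys,xs=np.where(m[120:190,365:400]); print('red pen px in mug area',len(xs),xs.mean()+365,ys.mean()+120)
E
```

```text
[ 0.5684 -0.1213  0.016 ] [ 0.5434 -0.1137  0.031 ] short of ears by mm -0.2565085427472044
tape 0.0
spool 0.39692307692307693
mug 0.011764705882352941
red pen px in mug area 591 383.72927241962776 172.1844331641286
```

```bash
python3 - <<'E'
from h import *
a=cv2.imread('pics/side0.png').astype(int)
for f in ('s6','s7','s9','s11'):
    d=(np.abs(cv2.imread(f'pics/{f}.png').astype(int)-a).max(2)>60)
    print(f,'spool',d[152:178,335:360].mean().round(3),'net',d[155:185,402:428].mean().round(3),'pen above mug',d[143:165,368:395].mean().round(3))
c=cv2.imread('pics/s11.png'); print(c[152:178:6,338:358:5].tolist())
p,R=cur(); print(p,env.read_state()['t'])
env.job_done()
E
```

```text
s6 spool 0.0 net 0.051 pen above mug 0.184
s7 spool 0.195 net 0.05 pen above mug 0.133
s9 spool 0.278 net 0.053 pen above mug 0.133
s11 spool 0.397 net 0.051 pen above mug 0.133
[[[45, 45, 24], [21, 20, 17], [226, 234, 237], [224, 233, 236]], [[23, 22, 21], [16, 14, 14], [194, 106, 60], [197, 126, 92]], [[22, 21, 18], [13, 14, 11], [173, 93, 53], [105, 67, 43]], [[23, 18, 17], [67, 68, 68], [167, 170, 170], [104, 106, 105]], [[22, 19, 18], [43, 42, 39], [21, 18, 17], [226, 236, 239]]]
[ 0.50988028 -0.0824414   0.05575247] 12.95
the job is handed in; nothing more can be done
```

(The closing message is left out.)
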